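# Scan the orange carton's barcode

### The arm

A 6-joint arm with a two-finger parallel gripper is mounted at the origin on a cart in front of the work surface, level with it; the furniture and walls round the work are solid. World frame = base frame: x ahead of the robot, y to its left, z up, the work surface at z = 0. Lengths are in m, angles in rad, forces in N, time in s.
With the tool pointing down it reaches from about 0.375 to 0.9 m from the base axis. Payload 3.1 kg.
Tool frame: the origin (TCP) lies between the finger pads; the fingertips stand 8 mm ahead of it and the grasp point (between the pads) lies 11 mm behind it; z points along the fingers, y is the line along which they close (so a half turn about z gives the same grasp; the last joint's range is limited). The gripper opens to 87 mm and grips with 3 to 60 N. Pads are 19 mm wide; open, the fingers measure 117 mm over their backs; the gripper's body (75 mm by 190 mm) begins 51 mm behind the grasp point.
Start: joints at [-1.333, 0.527, 1.433, -0, 1.181, -0.178], TCP at [0.252, -0.572, 0.231] pointing down, gripper open.
Joint ranges: [-3.08, 3.08], [-0.75, 2.2], [0.22, 2.44], [-1.43, 4.57], [0, 2.65], [-2.85, 2.85]. Speed limits (rad/s): [2.79, 2.79, 3.14, 3.14, 3.14, 3.14].

### API

Orientations are given as a unit quaternion [x, y, z, w].
In Python, from rig import robot gives the robot as it stands.
- The arm moves only by the tool move_arm, never from a script. Its argument "motion" is text: rows parted by semicolons, each of 5 numbers parted by spaces: the opening, from -1 (shut) to 1 (fully open), then the shift along the tool's x, y, z normalised to -1 to 1, where 1 is 0.2 m, then the turn about the tool's z normalised to -1 to 1, where 1 is pi rad. A call has 1 to 12 rows; each row is the pose to reach, as a shift and turn from the pose commanded when the call began, along the tool's axes at that moment, turning the shorter way round; what a row does not reach only later rows make up. A row lasts 1/12 s, in which the tool goes at most 41.7 mm and 7.16 degrees, less where a joint would pass 70% of its speed; a pose out of reach is approached as far as the arm can. A call with a number of a shift or a turn outside -1 to 1 is refused whole. A call with a gripper value outside its range is refused whole. The fingers move at their own pace and stop on an object; "newtons" is the grip in N (left out, the last holds). Time passes only in rows, so rows that repeat a pose let the fingers close. It gives the time, the measured TCP pose, the force, the opening and the grip force at its end, in the units of the state.
- robot.get_obs(): the state, without advancing time (a new reading comes with each control period).
- robot.camera(name): name is "scene" or "side" or "wrist"; returns (picture, depth): 400x640x3 uint8, red, green, blue; 400x640 float32, m along the optical axis (not along the pixel's ray), 0 where there is no reading.
- robot.camera_model(name): a dict with "mtx" (3x3 intrinsics, pixels), "D" ([k1, k2, p1, p2, k3] as OpenCV has them; the pictures are not rectified), "position" and "attitude" of the camera in the world. Camera axes: x right, y down, z forward; pixel columns grow to the right and rows downward; lengths in m; the calibration is good to about 2 mm. A picture is of the moment at which its call begins: read the wrist's pose just before it. camera_model takes no time and is no camera call; for the wrist camera it gives the pose at the moment of the call.
- robot.hand_in(): hands the job in; it is judged then, once.
The state is a dict: "time": time; "q": joint angles; "joint_velocities": joint speeds; "joint_torque": joint torques, N m; "position": TCP position; "tool_rot": TCP orientation; "ft_force": force on the tool from outside, world axes, zero at the start; "moment": the same for the moment, N m; "grip_width": finger opening in m; "grip_force": force on a finger pad.
Only numpy, scipy, OpenCV 4.12 (cv2) and the standard library are available. Lean on these libraries where they do the work, as an engineer would, in place of code of your own. Each camera call takes 0.05 s, during which the arm holds its last target. There are 200 camera calls.

### The job

Pick up the barcode scanner from its charging pad and scan the label on the white carton with the orange band: point the scanner's red window squarely at the middle of that label from roughly 8 to 10 cm away and hold it still there for two seconds. Then lay the scanner back down on its charging pad (set it down, do not drop it), flat, button up and wholly on the pad, and let go. Leave all three cartons standing where they are.

Things in the scene. Friction and masses are not known exactly. Their poses are not given: they have to be found in the camera images.
- scanner: hand-held barcode scanner, 132 mm long (x), lying flat on its charging pad; grey handle 34 mm wide (x from -65 to +20 mm), 30 mm thick (z from 4 to 34 mm), black head 50 mm wide and 38 mm high (x from 20 to 66 mm) with a red window in its end face, yellow button on top. About 0.16 kg, balanced near x = +5 mm. Origin: centre of the underside; x points out of the window along the beam, z up
- scanner_grip (a point): the place to grip the scanner's handle, across its 34 mm width (scanner's y): at (-8, 0, 22) mm in the scanner's frame; same axes as the scanner
- scanner_window (a point): centre of the scanner's red window, at (67, 0, 19) mm in the scanner's frame; the beam leaves here along the scanner's x
- scanner_beam (a point): the point on the beam 90 mm ahead of the window, at (157, 0, 19) mm in the scanner's frame
- scanner_tail (a point): tail end of the scanner's handle, at (-65, 0, 19) mm in the scanner's frame
- pad: fixed flat black rubber charging pad with a blue line round its edge, 180 (x) x 90 (y) x 4 mm thick, on the worktop; origin: centre of its underside; x along its length
- carton_orange: white folding carton with an orange band round its foot, 42 x 62 x 85 mm (x, y, z), loose, upright on the surface; origin: centre of its underside; its -x face, turned roughly to the robot, bears a barcode label; this is the one to scan
- carton_orange_label (a point): centre of the white barcode label (46 mm wide, 34 mm high) on the -x face of the white folding carton with an orange band round its foot, 52 mm above the surface; axes as the carton's: -x points straight out of the label, z up
- carton_red: white folding carton with upright red stripes, 47 x 61 x 76 mm (x, y, z), loose, upright on the surface; origin: centre of its underside; its -x face, turned roughly to the robot, bears a barcode label; a bystander
- carton_red_label (a point): centre of the white barcode label (46 mm wide, 34 mm high) on the -x face of the white folding carton with upright red stripes, 52 mm above the surface; axes as the carton's: -x points straight out of the label, z up
- carton_teal: tall white folding carton with a teal top, 52 x 57 x 110 mm (x, y, z), loose, upright on the surface; origin: centre of its underside; its -x face, turned roughly to the robot, bears a barcode label; a bystander
- carton_teal_label (a point): centre of the white barcode label (46 mm wide, 34 mm high) on the -x face of the tall white folding carton with a teal top, 52 mm above the surface; axes as the carton's: -x points straight out of the label, z up

How it is judged:
By the outcome, as a careful person would: the job done as asked, in the order asked, and still so for the second after the job is handed in, with the robot touching nothing.
It also fails if it takes over 50 s, if anything falls off the work surface, if the arm or the gripper's body presses on something with over 40 N, if the wrist force passes 120 N, or if a joint passes its speed limit or range.

## Working session

There is one attempt and no reset: what is moved stays moved. The work goes in short steps, Python scripts to look and compute and a tool call to move; the robot and the scene stay as the last step left them, time stands still between calls to the robot, and variables do not carry over. Pictures are saved under pics/ and viewed, at most 10 in all, crops included, and the job is handed in when it is done.

Besides the shell and the picture viewer there is one more tool, called after "Emit:" by a JSON object that holds its "method" and its "body", one argument or row to a line. move_arm: Moves the arm, as the interface text tells. Its arguments: {"type":"object","properties":{"motion":{"type":"string"},"newtons":{"type":"number"}},"required":["motion"]}

```bash
mkdir -p pics; ls
python3 - <<'E'
from rig import robot
import cv2,numpy as np
for n in("scene","side"):
    p,d=robot.camera(n); cv2.imwrite(f"pics/{n}0.png",p[:,:,::-1]); np.savez(f"{n}0.npz",p=p,d=d)
    print(n,robot.camera_model(n))
o=robot.get_obs();print(o["time"],o["position"],o["tool_rot"])
E
```

```text
pics
scene {'mtx': array([[477.58668562,   0.        , 315.96349757],
       [  0.        , 477.58668562, 193.9296881 ],
       [  0.        ,   0.        ,   1.        ]]), 'D': array([-0.07209434,  0.        ,  0.        ,  0.        ,  0.        ]), 'position': array([-0.13306603,  0.87744746,  0.67757991]), 'attitude': array([-0.25744535,  0.82080999, -0.48614927,  0.1537912 ])}
side {'mtx': array([[381.78895211,   0.        , 316.83156724],
       [  0.        , 381.78895211, 195.52426258],
       [  0.        ,   0.        ,   1.        ]]), 'D': array([-0.01781342,  0.        ,  0.        ,  0.        ,  0.        ]), 'position': array([ 0.50181493, -1.00170212,  0.49048407]), 'attitude': array([ 0.84317699,  0.00272905,  0.00209966, -0.53762507])}
0.1 [ 0.25234147 -0.57110061  0.22966308] [ 9.78462447e-01  2.06422645e-01 -2.40594855e-05 -9.64783170e-04]
```

View pics/scene0.png

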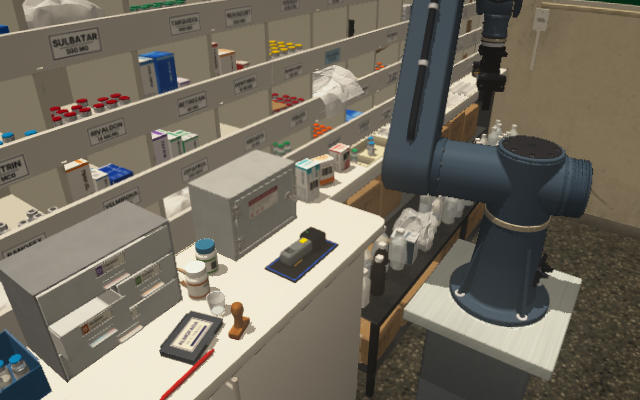

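View pics/side0.png

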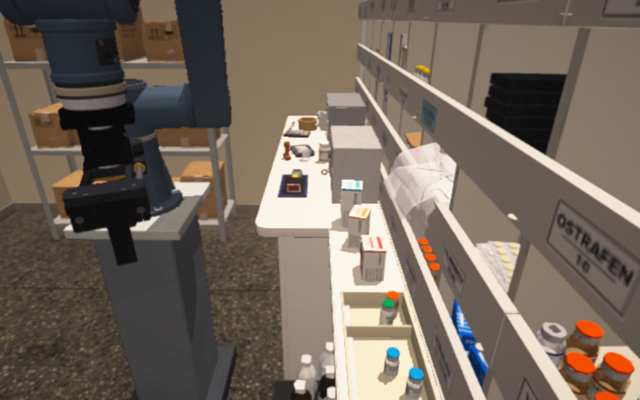

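The scene view shows the pad with the scanner at about (302,253) and the cartons at about (307–340,165). In the side view teal is at (351,200), orange at (358,225) and red at (372,258). Next step is measuring their poses.

```bash
cat > h.py <<'E'
import numpy as np,cv2
from scipy.spatial.transform import Rotation as R
def cloud(d,m):
    h,w=d.shape; v,u=np.mgrid[0:h,0:w]
    n=cv2.undistortPoints(np.stack([u,v],-1).reshape(-1,1,2).astype(np.float64),m["mtx"],m["D"]).reshape(h,w,2)
    c=np.dstack([n,np.ones((h,w))])*d[...,None]
    return c@R.from_quat(m["attitude"]).as_matrix().T+m["position"]
E
python3 - <<'E'
from rig import robot
from h import *
import cv2
for n in("scene","side"):
    z=np.load(n+"0.npz");p,d=z["p"],z["d"];W=cloud(d,robot.camera_model(n));hsv=cv2.cvtColor(p,cv2.COLOR_RGB2HSV)
    roi=(W[...,0]>.3)&(W[...,0]<.95)&(W[...,1]>-.6)&(W[...,1]<.5)&(W[...,2]>-.03)&(W[...,2]<.15)&(d>0)
    for nm,lo,hi in(("blue",105,128),("orange",8,18),("yellow",22,33),("teal",82,98)):
        k=roi&(hsv[...,0]>=lo)&(hsv[...,0]<=hi)&(hsv[...,1]>110)&(hsv[...,2]>60)
        nl,lab,st,ce=cv2.connectedComponentsWithStats(k.astype(np.uint8))
        for i in range(1,nl):
            if st[i,4]>12:
                q=W[lab==i];print(n,nm,ce[i].round(),st[i,4],q.mean(0).round(3),np.ptp(q,axis=0).round(3))
    pts=[(302,253),(330,262),(307,190),(326,180),(341,165),(340,175)] if n=="scene" else [(293,188),(350,203),(358,230),(372,265),(350,185),(345,235),(355,280),(310,205),(375,70+70)]
    for u,v in pts: print(n,(u,v),p[v,u],W[v,u].round(3))
cs=[]
p=np.load("scene0.npz")["p"];s=np.load("side0.npz")["p"]
a=cv2.resize(p[130:290,250:390],None,fx=2.8,fy=2.8,interpolation=2)
b=cv2.resize(s[160:300,265:400],None,fx=3.2,fy=3.2,interpolation=2)[:448,:400]
cv2.imwrite("pics/crop0.png",np.hstack([a[:448,:400],b])[:,:,::-1])
E
```

```text
scene blue [301. 265.] 147 [0.404 0.167 0.003] [0.087 0.172 0.005]
scene orange [320. 129.] 153 [ 0.772 -0.44   0.066] [0.127 0.163 0.04 ]
scene orange [326. 181.] 75 [ 0.584 -0.203  0.014] [0.02  0.055 0.022]
scene orange [298. 262.] 22 [0.418 0.163 0.002] [0.008 0.033 0.005]
scene orange [198. 283.] 32 [0.513 0.383 0.042] [0.024 0.035 0.007]
scene orange [183. 283.] 17 [0.577 0.373 0.007] [0.018 0.006 0.004]
scene orange [199. 296.] 23 [0.514 0.384 0.008] [0.026 0.031 0.007]
scene orange [238. 321.] 437 [0.379 0.407 0.03 ] [0.084 0.082 0.071]
scene yellow [303. 240.] 38 [0.432 0.124 0.038] [0.018 0.026 0.007]
scene teal [309. 170.] 14 [ 0.568 -0.09   0.099] [0.004 0.012 0.01 ]
scene teal [204. 244.] 140 [0.572 0.304 0.073] [0.038 0.042 0.007]
scene (302, 253) [73 69 61] [0.419 0.146 0.019]
scene (330, 262) [241 233 211] [ 0.36   0.115 -0.001]
scene (307, 190) [140 130 116] [ 0.57  -0.083  0.039]
scene (326, 180) [127  65  31] [ 0.583 -0.2    0.018]
scene (341, 165) [122 113  98] [ 0.597 -0.308  0.023]
scene (340, 175) [240 231 208] [ 0.587 -0.287 -0.002]
side blue [285. 194.] 22 [0
[... 495 characters left out ...]
3 -0.002] [0.01  0.012 0.015]
side yellow [295. 175.] 18 [0.434 0.12  0.039] [0.015 0.04  0.006]
side teal [393. 352.] 56 [ 0.624 -0.56   0.013] [0.013 0.016 0.003]
side teal [415. 371.] 38 [ 0.651 -0.596  0.012] [0.014 0.009 0.004]
side (293, 188) [91 41 33] [0.43  0.06  0.021]
side (350, 203) [168 153 139] [ 0.586 -0.139  0.069]
side (358, 230) [141 121 108] [ 0.597 -0.24   0.049]
side (372, 265) [159 143 129] [ 0.615 -0.361  0.038]
side (350, 185) [207 240 237] [ 0.586 -0.117  0.109]
side (345, 235) [252 247 236] [ 0.573 -0.179 -0.001]
side (355, 280) [178 160 142] [ 0.583 -0.359 -0.001]
side (310, 205) [251 246 235] [ 0.483 -0.013 -0.   ]
side (375, 140) [222 209 196] [0.67  0.071 0.17 ]
```

View pics/crop0.png

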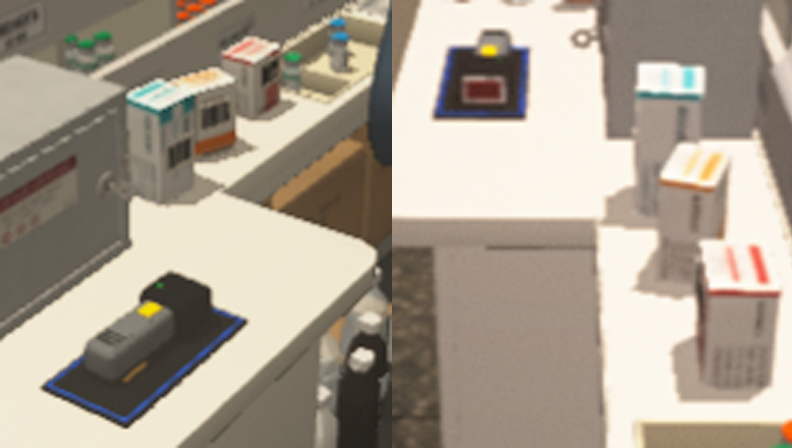

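The left crop shows the orange carton between teal and red, with its label face visible, and the scanner lying on the pad with its head toward −y. Now I'll fit the geometry.

Run:
```python
from rig import robot
from h import *
A={}
for n in("scene","side"):
    z=np.load(n+"0.npz");A[n]=(z["p"],z["d"],cloud(z["d"],robot.camera_model(n)))
def sel(n,lo,hi):
    W=A[n][2];return (A[n][1]>0)&np.all((W>lo)&(W<hi),-1)
deg=np.degrees
# pad: blue line rect
p,d,W=A["scene"];hsv=cv2.cvtColor(p,cv2.COLOR_RGB2HSV)
k=sel("scene",(.33,.03,-.003),(.5,.28,.012))&(p.max(-1)<150)
r=cv2.minAreaRect(W[k][:,:2].astype(np.float32));print("pad dark",k.sum(),r)
k=sel("scene",(.33,.03,-.003),(.5,.28,.012))&(hsv[...,0]>=105)&(hsv[...,0]<=128)&(hsv[...,1]>110)
r=cv2.minAreaRect(W[k][:,:2].astype(np.float32));print("pad blue",r)
for n in A:
    W=A[n][2]
    k=sel(n,(.36,.03,.028),(.5,.28,.045));q=W[k][:,:2];r=cv2.minAreaRect(q.astype(np.float32));print(n,"scanner top",k.sum(),r)
    for lo,hi in((.028,.036),(.037,.045)):
        k=sel(n,(.36,.03,lo),(.5,.28,hi));q=W[k];r=cv2.minAreaRect(q[:,:2].astype(np.float32));print("   z",lo,len(q),np.round(r[0],4),np.round(r[1],4),r[2],np.median(q[:,2]))
    for nm,y0,y1,h in(("orange",-.255,-.165,.085),("teal",-.15,-.05,.11),("red",-.38,-.27,.076)):
        k=sel(n,(.54,y0,.01),(.68,y1,h+.006));q=W[k];t=q[q[:,2]>h-.004]
        print(n,nm,len(q),"top",len(t),end=" ")
        if len(t)>5: r=cv2.minAreaRect(t[:,:2].astype(np.float32));print(np.round(r[0],4),np.round(r[1],3),round(r[2],1),end=" ")
        print()
        if n=="scene":
            f=q[(q[:,2]<h-.008)&(q[:,2]>.01)];best=None
            rng=np.random.default_rng(0)
            for _ in range(300): # vertical plane ransac in xy
                a,b=f[rng.choice(len(f),2,False)][:,:2];t=b-a;L=np.hypot(*t)
                if L<.02 or abs(t[1])<abs(t[0]):continue
                nn=np.array([-t[1],t[0]])/L;s=np.abs((f[:,:2]-a)@nn)<.002
                if best is None or s.sum()>best.sum():best=s
            g=f[best];c=g[:,:2].mean(0);e=np.linalg.svd(g[:,:2]-c)[2][0];e*=np.sign(e[1])
            s=(g[:,:2]-c)@e
            print("  face",best.sum(),"yaw",deg(np.arctan2(-e[0],e[1])),"ends",c+e*np.percentile(s,1),c+e*np.percentile(s,99),"w",np.ptp(s),"mid",c+e*(s.max()+s.min())/2)
```

```text
pad dark 1057 ((0.41934826970100403, 0.16410331428050995), (0.12346124649047852, 0.25048986077308655), 13.464262962341309)
pad blue ((0.4258432388305664, 0.1357015073299408), (0.17574013769626617, 0.08593565970659256), 89.16333770751953)
scene scanner top 611 ((0.4329976439476013, 0.12970420718193054), (0.12954747676849365, 0.05027700960636139), 86.98040771484375)
   z 0.028 220 [0.4353 0.1313] [0.1264 0.0493] 82.7753677368164 0.03373519232052391
   z 0.037 318 [0.4309 0.1281] [0.1261 0.0493] 89.51478576660156 0.03949347939096953
scene orange 431 top 119 [ 0.6016 -0.2061] [0.061 0.044] 67.1 
  face 193 yaw -18.622186131364252 ends [ 0.57511027 -0.22722201] [ 0.59253565 -0.17550979] w 0.05527121863348917 mid [ 0.58383289 -0.20133643]
scene teal 865 top 161 [ 0.5896 -0.1071] [0.057 0.051] 82.0 
  face 269 yaw -5.1896618160084005 ends [ 0.56360754 -0.13099701] [ 0.56866968 -0.07526201] w 0.057756072092835245 mid [ 0.5661753  -0.10272558]
scene red 425 top 113 [ 0.6174 -0.327 ] [0.065 0.047] 88.8 
  face 115 yaw -2.304222846132662 ends [ 0.59514548 -0.35220721] [ 0.59744545 -0.29504814] w 0.06434228238364587 mid [ 0.59628807 -0.32381152]
side scanner top 234 ((0.4320865869522095, 0.11862847208976746), (0.12619446218013763, 0.049534499645233154), 87.39723205566406)
   z 0.028 64 [0.4322 0.1172] [0.1225 0.0494] 87.14317321777344 0.03257992929319836
   z 0.037 145 [0.4289 0.1185] [0.0464 0.1208] 2.2335054874420166 0.03985875093111546
side orange 729 top 224 [ 0.6017 -0.2128] [0.063 0.04 ] 70.6 
side teal 686 top 188 [ 0.5894 -0.1114] [0.058 0.05 ] 83.9 
side red 1020 top 359 [ 0.6182 -0.3326] [0.046 0.063] 0.1
```

Emit:
{"method": "move_arm", "body": {
  "motion": "1 0.74 -0.94 0 0;1 0.74 -0.94 0 0;1 0.74 -0.94 0 0;1 0.74 -0.94 0 0;1 0.74 -0.94 0 0;1 0.74 -0.94 0 0;1 0.74 -0.94 0 0"
}}

```text
time: 0.68
position: [0.3114, -0.3322, 0.2298]
tool_rot: [0.978, 0.208, -0.0, -0.004]
ft_force: [0.4, 0.4, -1.3]
grip_width: 0.0871
grip_force: 0.0
```

Run:
```python
from rig import robot
from h import *
o=robot.get_obs();print(o["time"],o["position"],R.from_quat(o["tool_rot"]).as_matrix().round(4),o["q"])
z=np.load("scene0.npz");W=cloud(z["d"],robot.camera_model("scene"))
for z0,z1 in((.02,.1),(.1,.3),(.3,.6)):
    k=(W[...,2]>z0)&(W[...,2]<z1)&(W[...,1]>-.25)&(W[...,1]<.28)&(W[...,0]>.3)&(W[...,0]<.95)
    q=W[k];print(z0,k.sum())
    for y in np.arange(-.25,.28,.05):
        s=q[(q[:,1]>=y)&(q[:,1]<y+.05)]
        if len(s)>5:print("  y",round(y,2),"xmin",np.percentile(s[:,0],1).round(3),"zmax",s[:,2].max().round(3))
```

```text
0.6833 [ 0.31136309 -0.33221827  0.22977073] [[ 9.131e-01  4.077e-01 -2.600e-03]
 [ 4.077e-01 -9.131e-01  7.800e-03]
 [ 8.000e-04 -8.200e-03 -1.000e+00]] [-1.06505084e+00  3.04439353e-01  1.83823627e+00  1.74318498e-03
  1.00701413e+00  8.49024979e-02]
0.02 5731
  y -0.25 xmin 0.574 zmax 0.096
  y -0.2 xmin 0.581 zmax 0.097
  y -0.15 xmin 0.561 zmax 0.099
  y -0.1 xmin 0.563 zmax 0.1
  y -0.0 xmin 0.516 zmax 0.1
  y 0.05 xmin 0.406 zmax 0.1
  y 0.1 xmin 0.408 zmax 0.1
  y 0.15 xmin 0.417 zmax 0.1
  y 0.2 xmin 0.541 zmax 0.1
  y 0.25 xmin 0.682 zmax 0.1
0.1 13442
  y -0.25 xmin 0.681 zmax 0.234
  y -0.2 xmin 0.679 zmax 0.24
  y -0.15 xmin 0.565 zmax 0.288
  y -0.1 xmin 0.571 zmax 0.3
  y -0.05 xmin 0.63 zmax 0.233
  y -0.0 xmin 0.544 zmax 0.233
  y 0.05 xmin 0.543 zmax 0.296
  y 0.1 xmin 0.542 zmax 0.3
  y 0.15 xmin 0.541 zmax 0.254
  y 0.2 xmin 0.541 zmax 0.286
  y 0.25 xmin 0.682 zmax 0.287
0.3 15317
  y -0.25 xmin 0.679 zmax 0.528
  y -0.2 xmin 0.679 zmax 0.532
  y -0.15 xmin 0.68 zmax 0.537
  y -0.1 xmin 0.682 zmax 0.541
  y -0.05 xmin 0.681 zmax 0.546
  y -0.0 xmin 0.68 zmax 0.551
  y 0.05 xmin 0.68 zmax 0.555
  y 0.1 xmin 0.682 zmax 0.558
  y 0.15 xmin 0.68 zmax 0.56
  y 0.2 xmin 0.68 zmax 0.559
  y 0.25 xmin 0.682 zmax 0.558
```

Emit:
{"method": "move_arm", "body": {
  "motion": "1 0.74 -0.94 0 -0.354;1 0.74 -0.94 0 -0.354;1 0.74 -0.94 0 -0.354;1 0.74 -0.94 0 -0.354;1 0.74 -0.94 0 -0.354;1 0.74 -0.94 0 -0.354;1 0.74 -0.94 0 -0.354;1 0.74 -0.94 0 -0.354;1 0.74 -0.94 0 -0.354;1 0.74 -0.94 0 -0.354"
}}

```text
time: 1.52
position: [0.3717, -0.1083, 0.2305]
tool_rot: [0.721, 0.693, -0.0, 0.0]
ft_force: [-0.4, 0.6, -0.8]
grip_width: 0.0869
grip_force: 0.0
```

Run:
```python
from rig import robot
from h import *
o=robot.get_obs();M=R.from_quat(o["tool_rot"]).as_matrix();print(o["time"],o["position"],M.round(4),o["q"])
m=robot.camera_model("wrist");C=R.from_quat(m["attitude"]).as_matrix()
print(M.T@(m["position"]-o["position"]),"cam z in world",C[:,2],"x",C[:,0],m["mtx"][0,0])
```

```text
1.5167 [ 0.3717056  -0.10832696  0.23053105] [[ 4.010e-02  9.992e-01  1.000e-04]
 [ 9.992e-01 -4.010e-02 -3.000e-04]
 [-3.000e-04  1.000e-04 -1.000e+00]] [-5.74167019e-01  2.05677324e-01  1.99051819e+00 -2.88911760e-04
  9.45116836e-01 -5.33846351e-01]
[ 8.17480737e-02  4.14424623e-05 -1.55169368e-01] cam z in world [-0.01144734 -0.29862822 -0.95430087] x [ 9.99206892e-01 -3.98166190e-02  4.73750499e-04] 281.07447446643835
```

Emit:
{"method": "move_arm", "body": {
  "motion": "1 1 0.257 0 0;1 1 0.257 0 0;1 1 0.257 0 0;1 1 0.257 0 0;1 1 0.257 0 0;1 1 0.257 0 0;1 1 0.257 0 0;1 1 0.257 0 0"
}}

```text
time: 2.18
position: [0.4311, 0.089, 0.2303]
tool_rot: [0.722, 0.691, -0.0, -0.0]
ft_force: [-0.1, 0.1, 0.0]
grip_width: 0.0868
grip_force: 0.0
```

Run:
```python
from rig import robot
from h import *
o=robot.get_obs();M=R.from_quat(o["tool_rot"]).as_matrix();print(o["time"],o["position"],M.round(4),o["q"])
m=robot.camera_model("wrist");p,d=robot.camera("wrist");np.savez("w1.npz",p=p,d=d)
cv2.imwrite("pics/w1.png",p[:,:,::-1]);W=cloud(d,m)
def sel(lo,hi): return (d>0)&np.all((W>lo)&(W<hi),-1)
hsv=cv2.cvtColor(p,cv2.COLOR_RGB2HSV)
k=sel((.33,0,-.01),(.52,.28,.015))&(hsv[...,0]>=105)&(hsv[...,0]<=128)&(hsv[...,1]>110)
print("blue",k.sum(),cv2.minAreaRect(W[k][:,:2].astype(np.float32)),np.median(W[k][:,2]))
for lo,hi in((.02,.05),(.028,.036),(.037,.046)):
    k=sel((.36,.03,lo),(.5,.28,hi));q=W[k];r=cv2.minAreaRect(q[:,:2].astype(np.float32));print(lo,len(q),np.round(r[0],4),np.round(r[1],4),r[2],np.median(q[:,2]))
k=sel((.36,.03,.02),(.5,.28,.05))
q=W[k]
for y in np.arange(.06,.2,.01):
    s=q[abs(q[:,1]-y)<.003]
    if len(s)>5:print(round(y,3),np.percentile(s[:,0],[1,99]).round(4),np.median(s[:,2]).round(4))
```

```text
2.1833 [0.43113136 0.08904822 0.2302694 ] [[ 4.38e-02  9.99e-01 -9.00e-04]
 [ 9.99e-01 -4.38e-02 -5.00e-04]
 [-5.00e-04 -8.00e-04 -1.00e+00]] [-5.08252608e-02  2.80551811e-01  1.87545908e+00 -6.60373578e-04
  9.86423968e-01 -6.63361286e-03]
blue 1301 ((0.42715150117874146, 0.13189579546451569), (0.08507556468248367, 0.17517417669296265), 0.08689230680465698) 0.005144405231209737
0.02 3323 [0.4348 0.1254] [0.1294 0.049 ] 86.48580169677734 0.039483460145375904
0.028 219 [0.4353 0.1257] [0.1295 0.0459] 82.84906768798828 0.03433944510708142
0.037 2938 [0.4348 0.1248] [0.1276 0.049 ] 86.48580169677734 0.04003558367214885
0.06 [0.4132 0.4501] 0.0369
0.07 [0.407  0.4558] 0.0428
0.08 [0.4076 0.456 ] 0.0428
0.09 [0.4083 0.4562] 0.0429
0.1 [0.4089 0.4566] 0.0428
0.11 [0.4105 0.4522] 0.0385
0.12 [0.4172 0.4498] 0.0394
0.13 [0.4178 0.45  ] 0.0389
0.14 [0.4183 0.4503] 0.0387
0.15 [0.4189 0.452 ] 0.0385
0.16 [0.4195 0.4522] 0.0384
0.17 [0.4189 0.4525] 0.0385
0.18 [0.4193 0.4528] 0.0387
0.19 [0.4219 0.4497] 0.0365
```

View pics/w1.png

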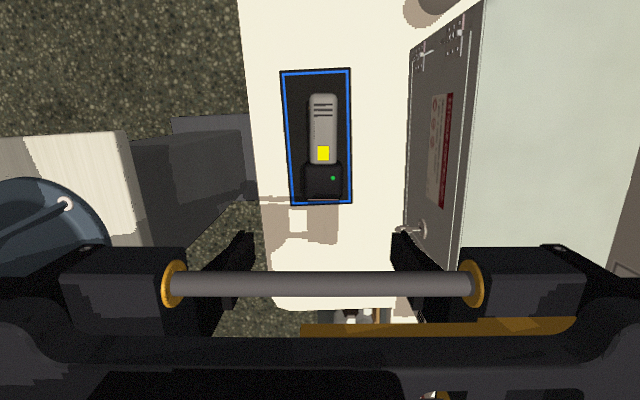

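The wrist view shows the scanner centred at about (322,145), with its head toward the bottom of the picture and the pad outline at (283–352, 70–205). The measured sizes match (129 × 49 mm, top of the head at 43 mm).

Emit:
{"method": "move_arm", "body": {
  "motion": "1 0.222 0.007 0 0.005;1 0.222 0.007 0.3 0.005;1 0.222 0.007 0.75 0.005;1 0.222 0.007 0.75 0.005;1 0.222 0.007 0.75 0.005;1 0.222 0.007 0.75 0.005;1 0.222 0.007 0.75 0.005;1 0.222 0.007 0.75 0.005"
}}

```text
time: 2.9
position: [0.4357, 0.1326, 0.0816]
tool_rot: [0.728, 0.685, 0.001, 0.001]
ft_force: [0.9, -1.0, 0.1]
grip_width: 0.0871
grip_force: 0.0
```

Run:
```python
from rig import robot
from h import *
o=robot.get_obs();M=R.from_quat(o["tool_rot"]).as_matrix();print(o["time"],o["position"],M.round(4))
m=robot.camera_model("wrist");p,d=robot.camera("wrist");W=cloud(d,m);cv2.imwrite("pics/w2.png",p[:,:,::-1])
def sel(lo,hi): return (d>0)&np.all((W>lo)&(W<hi),-1)
k=sel((.36,.03,.02),(.5,.28,.05));q=W[k]
r=cv2.minAreaRect(q[:,:2].astype(np.float32));print(r)
for y in np.arange(.06,.2,.01):
    s=q[abs(q[:,1]-y)<.003]
    if len(s)>5:print(round(y,3),np.percentile(s[:,0],[1,99]).round(4),np.median(s[:,2]).round(4))
hsv=cv2.cvtColor(p,cv2.COLOR_RGB2HSV)
k=sel((.33,0,-.01),(.52,.28,.015))&(hsv[...,0]>=105)&(hsv[...,0]<=128)&(hsv[...,1]>110)
print("blue",k.sum(),cv2.minAreaRect(W[k][:,:2].astype(np.float32)),np.median(W[k][:,2]))
```

```text
2.9 [0.43573567 0.13264705 0.08164313] [[ 6.120e-02  9.981e-01  1.800e-03]
 [ 9.981e-01 -6.120e-02  1.000e-04]
 [ 2.000e-04  1.800e-03 -1.000e+00]]
((0.4338536560535431, 0.12730349600315094), (0.12918834388256073, 0.04979107528924942), 87.33196258544922)
0.07 [0.408  0.4523] 0.0431
0.1 [0.4087 0.4569] 0.043
0.11 [0.4099 0.4539] 0.0382
0.12 [0.4167 0.4501] 0.0393
0.13 [0.4176 0.4505] 0.0389
0.14 [0.4177 0.451 ] 0.0387
0.15 [0.4185 0.4513] 0.0386
0.16 [0.4188 0.4518] 0.0387
0.17 [0.419  0.4521] 0.0389
0.18 [0.4198 0.4525] 0.0387
0.19 [0.4216 0.4507] 0.0355
blue 2074 ((0.42708560824394226, 0.1443304568529129), (0.08457793295383453, 0.15019357204437256), 0.19977542757987976) 0.005210915367557023
```

View pics/w2.png

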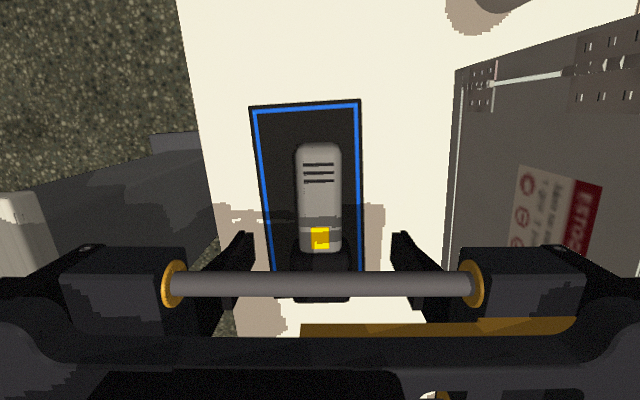

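The view shows the handle centred between the fingers, as planned. I'll descend and grip.

Emit:
{"method": "move_arm", "body": {
  "motion": "1 0 0 0.12 -0.004;1 0 0 0.22 -0.004;1 0 0 0.29 -0.004;1 0 0 0.317 -0.004;1 0 0 0.317 -0.004;1 0 0 0.317 -0.004;-0.4 0 0 0.317 -0.004;-0.8 0 0 0.317 -0.004;-1 0 0 0.317 -0.004;-1 0 0 0.317 -0.004;-1 0 0 0.317 -0.004;-1 0 0 0.317 -0.004",
  "newtons": 25
}}

```text
time: 3.95
position: [0.4347, 0.1337, 0.0173]
tool_rot: [0.723, 0.691, 0.0, 0.0]
ft_force: [0.3, -0.7, -0.2]
grip_width: 0.0547
grip_force: 0.0
```

Emit:
{"method": "move_arm", "body": {
  "motion": "-1 0 0 0 0;-1 0 0 0 0;-1 0 0 0 0;-1 0 0 0 0;-1 0 0 0 0;-1 0 0 0 0"
}}

```text
time: 4.45
position: [0.4344, 0.1337, 0.0171]
tool_rot: [0.723, 0.691, -0.0, -0.0]
ft_force: [-0.1, -0.4, -0.3]
grip_width: 0.0337
grip_force: 25.0
```

Run:
```python
from rig import robot
from h import *
o=robot.get_obs();M=R.from_quat(o["tool_rot"]).as_matrix();print(o["time"],o["position"],M.round(4),o["grip_width"],o["grip_force"],o["ft_force"])
```

```text
4.45 [0.43443343 0.13372543 0.01707685] [[ 4.610e-02  9.989e-01 -4.000e-04]
 [ 9.989e-01 -4.610e-02  0.000e+00]
 [ 0.000e+00 -4.000e-04 -1.000e+00]] 0.033745018710509625 24.995999867096543 [-0.13342354 -0.43041831 -0.33592962]
```

Emit:
{"method": "move_arm", "body": {
  "motion": "-1 0 0 -0.1 0;-1 0 0 -0.25 0;-1 0 0 -0.42 0;-1 -0.1 -0.1 -0.5 0;-1 -0.25 -0.15 -0.5 -0.03;-1 -0.4 -0.15 -0.5 -0.06;-1 -0.55 -0.15 -0.5 -0.09;-1 -0.7 -0.15 -0.5 -0.12;-1 -0.82 -0.15 -0.5 -0.15;-1 -0.92 -0.15 -0.5 -0.18;-1 -0.95 -0.15 -0.5 -0.2;-1 -0.95 -0.15 -0.5 -0.2"
}}

```text
time: 5.45
position: [0.3962, -0.0564, 0.1171]
tool_rot: [0.475, 0.88, -0.0, 0.0]
ft_force: [-0.5, 0.6, -1.2]
grip_width: 0.034
grip_force: 25.0
```

Run:
```python
from rig import robot
from h import *
o=robot.get_obs();M=R.from_quat(o["tool_rot"]).as_matrix();print(o["time"],o["position"],M.round(4),o["grip_width"],o["grip_force"])
```

```text
5.45 [ 0.39618803 -0.05641748  0.11706834] [[-5.481e-01  8.364e-01  5.000e-04]
 [ 8.364e-01  5.481e-01 -4.000e-04]
 [-7.000e-04  2.000e-04 -1.000e+00]] 0.03401089076083388 24.993615495041013
```

Emit:
{"method": "move_arm", "body": {
  "motion": "-1 -0.1 -0.03 0 -0.03;-1 -0.2 -0.06 0 -0.07;-1 -0.3 -0.1 0 -0.1;-1 -0.4 -0.13 0 -0.14;-1 -0.436 -0.142 0 -0.17;-1 -0.436 -0.142 0 -0.2;-1 -0.436 -0.142 0 -0.2;-1 -0.436 -0.142 0 -0.2;-1 -0.436 -0.142 0 -0.2"
}}

```text
time: 6.2
position: [0.4196, -0.1421, 0.117]
tool_rot: [0.18, 0.984, 0.0, -0.001]
ft_force: [0.1, 0.3, -1.5]
grip_width: 0.0339
grip_force: 25.0
```

Run:
```python
from rig import robot
from h import *
o=robot.get_obs();M=R.from_quat(o["tool_rot"]).as_matrix();print(o["time"],o["position"],M.round(4),o["grip_width"],o["grip_force"])
m=robot.camera_model("wrist");p,d=robot.camera("wrist");W=cloud(d,m);np.savez("w3.npz",p=p,d=d,W=W)
m=robot.camera_model("side");p2,d2=robot.camera("side");np.savez("s3.npz",p=p2,d=d2,W=cloud(d2,m))
cv2.imwrite("pics/w3.png",np.vstack([p[:300],cv2.resize(p2[130:300,230:430],(640,544))[:300]])[:,:,::-1])
```

```text
6.2 [ 0.41960799 -0.14209883  0.11698132] [[-9.352e-01  3.542e-01 -1.100e-03]
 [ 3.542e-01  9.352e-01  8.000e-04]
 [ 1.300e-03  4.000e-04 -1.000e+00]] 0.03386534591101366 24.99527800362557
```

View pics/w3.png

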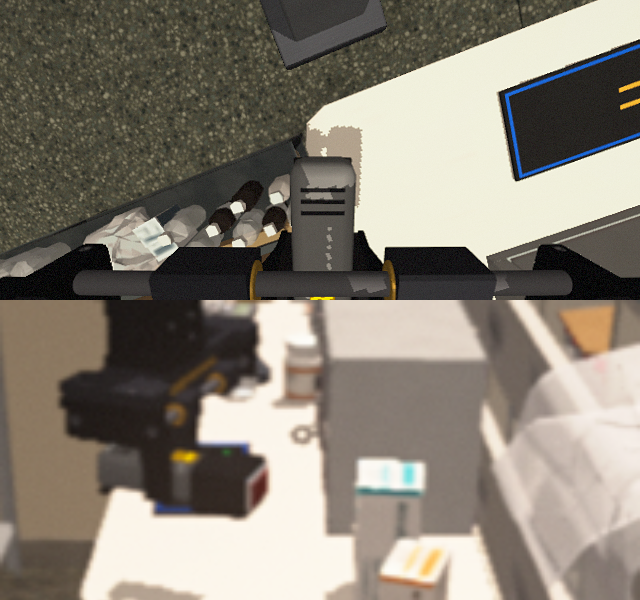

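The wrist view (top half) shows only the scanner's tail and the pad. The side view (bottom half) shows the scanner held level with the red window toward the cartons. To refine the orange carton's pose I'll fit a box to the points from both fixed cameras.

Run:
```python
from rig import robot
from h import *
from scipy.optimize import least_squares
P={}
for n,f in(("scene","scene0.npz"),("side","side0.npz"),):
    z=np.load(f);W=cloud(z["d"],robot.camera_model(n))
    P[n]=(W,z["d"])
hx,hy,hz=.021,.031,.0425
def fit(pts,free_z=True):
    def res(t):
        c,s=np.cos(t[2]),np.sin(t[2]);q=pts[:,:2]-t[:2]
        l=np.c_[q@[c,s],q@[-s,c],pts[:,2]-hz-t[3]]
        e=np.abs(l)-[hx,hy,hz]
        return np.linalg.norm(np.maximum(e,0),axis=1)+np.minimum(e.max(1),0)
    return least_squares(res,[.6,-.208,-.35,0],loss="soft_l1",f_scale=.001),res
al=[]
for n,(W,d) in P.items():
    k=(d>0)&(W[...,2]>.012)&(W[...,2]<.094)&(np.hypot(W[...,0]-.602,W[...,1]+.208)<.043)
    k=cv2.erode(k.astype(np.uint8),np.ones((2,2)))>0
    pts=W[k];al.append(pts)
    for _ in range(3):
        r,res=fit(pts);e=res(r.x);pts=pts[abs(e)<.004]
    t=r.x;print(n,k.sum(),len(pts),t[:2].round(4),np.degrees(t[2]).round(1),t[3].round(4),"rms",np.sqrt(np.mean(res(t)**2)).round(4))
    print("   label",(t[:2]-hx*np.array([np.cos(t[2]),np.sin(t[2])])).round(4))
```

```text
scene 364 343 [ 0.6047 -0.2049] -17.7 -0.001 rms 0.0017
   label [ 0.5847 -0.1986]
side 649 645 [ 0.6012 -0.2091] -19.2 -0.001 rms 0.0011
   label [ 0.5814 -0.2022]
```

Emit:
{"method": "move_arm", "body": {
  "motion": "-1 -0.02 0 0.08 -0.01;-1 -0.04 -0.008 0.18 -0.01;-1 -0.053 -0.008 0.28 -0.01;-1 -0.053 -0.008 0.34 -0.01;-1 -0.053 -0.008 0.355 -0.01;-1 -0.053 -0.008 0.355 -0.01;-1 -0.053 -0.008 0.355 -0.01"
}}

```text
time: 6.88
position: [0.4295, -0.1482, 0.0464]
tool_rot: [0.164, 0.987, 0.0, -0.0]
ft_force: [-0.1, 0.7, -1.9]
grip_width: 0.0335
grip_force: 25.0
```

Run:
```python
from rig import robot
from h import *
o=robot.get_obs();M=R.from_quat(o["tool_rot"]).as_matrix();pos=o["position"];print(o["time"],pos,np.degrees(np.arctan2(M[1,0],M[0,0])),o["grip_width"])
u=-M[:,0]; w=pos+.075*u;w[2]=pos[2]+.006;print("window",w)
for yaw,l in((-17.7,(.5847,-.1986)),(-19.2,(.5814,-.2022))):
    c,s=np.cos(np.radians(yaw)),np.sin(np.radians(yaw));r=np.array(l)-w[:2];n=np.array([c,s])
    t=(r@n)/(u[:2]@n);h=w[:2]+t*u[:2]-l;print("dist",t,"lateral miss",h@[-s,c])
m=robot.camera_model("side");p,d=robot.camera("side");W=cloud(d,m)
p1,d1=robot.camera("scene");W1=cloud(d1,robot.camera_model("scene"))
hsv=cv2.cvtColor(p,cv2.COLOR_RGB2HSV)
k=(d>0)&(p[...,0]>1.5*p[...,1])&(p[...,0]>60)&np.all((W>w-.04)&(W<w+.04),-1)
print("red window px",k.sum(),W[k].mean(0),W[k].min(0),W[k].max(0))
a=cv2.resize(p[150:270,260:400],(640,548),interpolation=2);cv2.imwrite("pics/s4.png",np.hstack([a[:500,:400] if 0 else cv2.resize(p[150:270,260:400],(400,343)),cv2.resize(p1[120:240,260:400],(400,343))])[:,:,::-1])
# scanner top points, level check, both views
for n,W_,d_ in(("side",W,d),("scene",W1,d1)):
    l=(W_-np.r_[pos[:2],0])@np.c_[u,np.cross([0,0,1],u),[0,0,1]]
    for a,b in((.03,.045),(.045,.06),(.06,.072)):
        k=(d_>0)&(l[...,0]>a)&(l[...,0]<b)&(abs(l[...,1])<.035)&(l[...,2]>.03)&(l[...,2]<.1)
        if k.sum()>8:print(n,a,k.sum(),"z90",np.percentile(l[k][:,2],90).round(4),"y",np.percentile(l[k][:,1],[2,98]).round(4))
```

```text
6.8833 [ 0.42953936 -0.14815804  0.04641617] 161.15802745524635 0.0335439103680774
window [ 0.50052033 -0.17237997  0.05241617]
dist 0.08818400199497908 lateral miss -0.0023720856390590296
dist 0.08618934699526246 lateral miss 0.0021012780474547045
red window px 21 [ 0.49721327 -0.17679791  0.05270913] [ 0.49345724 -0.18951611  0.0466015 ] [ 0.50067928 -0.16597803  0.06151605]
side 0.03 126 z90 0.0708 y [-0.0282  0.0171]
side 0.045 126 z90 0.0706 y [-0.0292  0.0177]
side 0.06 126 z90 0.0703 y [-0.0283  0.0158]
scene 0.03 31 z90 0.0605 y [0.0143 0.0285]
scene 0.045 22 z90 0.0527 y [0.0225 0.028 ]
scene 0.06 14 z90 0.0525 y [0.0227 0.0282]
```

View pics/s4.png

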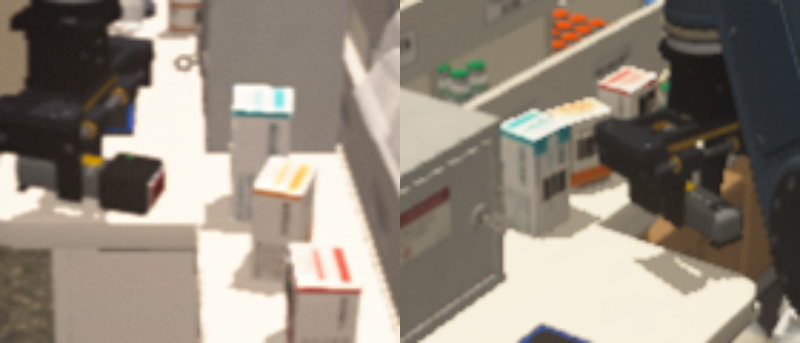

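The scanner is level, 87 mm from the label and within about 2 mm of its middle. The cartons are untouched. Now the hold.

Emit:
{"method": "move_arm", "body": {
  "motion": "-1 0 0 0 0;-1 0 0 0 0;-1 0 0 0 0;-1 0 0 0 0;-1 0 0 0 0;-1 0 0 0 0;-1 0 0 0 0;-1 0 0 0 0;-1 0 0 0 0;-1 0 0 0 0;-1 0 0 0 0;-1 0 0 0 0"
}}

```text
time: 7.98
position: [0.4295, -0.1484, 0.0461]
tool_rot: [0.164, 0.987, 0.0, -0.0]
ft_force: [0.0, 0.5, -1.8]
grip_width: 0.0337
grip_force: 25.0
```

Emit:
{"method": "move_arm", "body": {
  "motion": "-1 0 0 0 0;-1 0 0 0 0;-1 0 0 0 0;-1 0 0 0 0;-1 0 0 0 0;-1 0 0 0 0;-1 0 0 0 0;-1 0 0 0 0;-1 0 0 0 0;-1 0 0 0 0;-1 0 0 0 0;-1 0 0 0 0"
}}

```text
time: 8.98
position: [0.4295, -0.1484, 0.0461]
tool_rot: [0.164, 0.987, -0.0, 0.0]
ft_force: [1.3, -0.3, -1.8]
grip_width: 0.0336
grip_force: 25.0
```

Emit:
{"method": "move_arm", "body": {
  "motion": "-1 0 0 0 0;-1 0 0 0 0;-1 0 0 0 0;-1 0 0 0 0;-1 0 0 0 0;-1 0 0 0 0;-1 0 0 0 0;-1 0 0 0 0;-1 0 0 0 0;-1 0 0 0 0;-1 0 0 0 0;-1 0 0 0 0"
}}

```text
time: 9.98
position: [0.4295, -0.1484, 0.0462]
tool_rot: [0.164, 0.987, -0.0, 0.0]
ft_force: [0.1, -0.4, -2.0]
grip_width: 0.0337
grip_force: 25.0
```

Emit:
{"method": "move_arm", "body": {
  "motion": "-1 0.1 0 -0.05 0;-1 0.2 0.03 -0.15 0;-1 0.3 0.08 -0.27 0;-1 0.308 0.16 -0.34 0.03;-1 0.308 0.25 -0.355 0.07;-1 0.308 0.32 -0.355 0.11;-1 0.308 0.37 -0.355 0.15;-1 0.308 0.383 -0.355 0.19;-1 0.308 0.383 -0.355 0.21;-1 0.308 0.383 -0.355 0.21;-1 0.308 0.383 -0.355 0.21"
}}

```text
time: 10.9
position: [0.3959, -0.0559, 0.1172]
tool_rot: [0.473, 0.881, -0.0, 0.0]
ft_force: [0.1, -0.7, -1.9]
grip_width: 0.0338
grip_force: 25.0
```

```bash
cat > to.py <<'E'
import sys
from rig import robot
from h import *
o=robot.get_obs();M=R.from_quat(o["tool_rot"]).as_matrix();y=np.degrees(np.arctan2(M[1,0],M[0,0]))
a=[float(v) for v in sys.argv[1:]]
print(o["time"],o["position"].round(4),"yaw",y.round(2),"shift",(M.T@(np.array(a[:3])-o["position"])/.2).round(3),"turn",round((y-a[3])/180,4),o["grip_width"])
E
python3 to.py .4325 .1337 .117 87.4
```

```text
10.9 [ 0.3959 -0.0559  0.1172] yaw 123.49 shift [0.69  0.676 0.001] turn 0.2005 0.03380468875327938
```

Emit:
{"method": "move_arm", "body": {
  "motion": "-1 0.1 0.08 0 0.03;-1 0.22 0.2 0 0.07;-1 0.34 0.32 0 0.1;-1 0.46 0.44 0 0.13;-1 0.57 0.55 0 0.16;-1 0.65 0.63 0 0.19;-1 0.69 0.676 0 0.2;-1 0.69 0.676 0 0.2;-1 0.69 0.676 0 0.2;-1 0.69 0.676 0 0.2"
}}

```text
time: 11.73
position: [0.4324, 0.133, 0.117]
tool_rot: [0.723, 0.691, -0.0, -0.0]
ft_force: [-0.9, -0.9, -2.3]
grip_width: 0.0339
grip_force: 25.0
```

```bash
python3 to.py .4325 .1337 .017 87.4
```

```text
11.7333 [0.4324 0.133  0.117 ] yaw 87.42 shift [0.004 0.001 0.5  ] turn 0.0001 0.03387802196025179
```

Emit:
{"method": "move_arm", "body": {
  "motion": "-1 0 0 0.12 0;-1 0 0 0.24 0;-1 0 0 0.35 0;-1 0 0 0.42 0;-1 0 0 0.46 0;-1 0 0 0.475 0;-1 0 0 0.485 0;-1 0 0 0.492 0;-1 0 0 0.496 0;-1 0 0 0.5 0;-1 0 0 0.5 0;-1 0 0 0.5 0"
}}

```text
time: 12.73
position: [0.4332, 0.1337, 0.0176]
tool_rot: [0.723, 0.691, 0.0, 0.0]
ft_force: [-0.0, -0.3, -1.6]
grip_width: 0.0333
grip_force: 25.0
```

Emit:
{"method": "move_arm", "body": {
  "motion": "-1 0 0 0.002 0;-1 0 0 0.004 0;-1 0 0 0.006 0;-1 0 0 0.006 0;-1 0 0 0.006 0"
}}

```text
time: 13.15
position: [0.4332, 0.1337, 0.0171]
tool_rot: [0.723, 0.691, 0.0, 0.0]
ft_force: [-0.6, -0.6, 9.2]
grip_width: 0.0339
grip_force: 25.0
```

Contact (about 9 N up), so it's on the pad. I'll release slowly.

Emit:
{"method": "move_arm", "body": {
  "motion": "-0.2 0 0 -0.001 0;-0.15 0 0 -0.001 0;-0.1 0 0 -0.001 0;0 0 0 -0.001 0;0.2 0 0 -0.001 0;0.4 0 0 -0.001 0;0.6 0 0 -0.001 0;0.8 0 0 -0.001 0;1 0 0 -0.001 0;1 0 0 -0.001 0;1 0 0 -0.001 0;1 0 0 -0.001 0"
}}

```text
time: 14.15
position: [0.433, 0.1336, 0.0162]
tool_rot: [0.723, 0.691, 0.0, 0.0]
ft_force: [0.2, 0.2, 0.4]
grip_width: 0.0845
grip_force: 0.0
```

Emit:
{"method": "move_arm", "body": {
  "motion": "1 0 0 -0.05 0;1 0 0 -0.15 0;1 0 0 -0.3 0;1 0 0 -0.5 0;1 0 0 -0.7 0;1 -0.2 0 -0.8 0;1 -0.2 0 -0.9 0;1 -0.2 0 -0.9 0;1 -0.2 0 -0.9 0;1 -0.2 0 -0.9 0"
}}

```text
time: 14.98
position: [0.4303, 0.0939, 0.1959]
tool_rot: [0.723, 0.691, -0.0, -0.0]
ft_force: [-0.2, 0.1, 0.2]
grip_width: 0.087
grip_force: 0.0
```

Run:
```python
from rig import robot
from h import *
o=robot.get_obs();print(o["time"],o["position"],o["grip_width"],o["ft_force"])
m=robot.camera_model("wrist");p,d=robot.camera("wrist");W=cloud(d,m)
s,ds=robot.camera("side");S=cloud(ds,robot.camera_model("side"));z=np.load("side0.npz");S0=cloud(z["d"],robot.camera_model("side"))
cv2.imwrite("pics/w5.png",np.vstack([p[:300],cv2.resize(s[150:300,240:420],(640,533))[:300]])[:,:,::-1])
k=(d>0)&np.all((W>(.36,.03,.02))&(W<(.5,.28,.05)),-1);q=W[k]
print(cv2.minAreaRect(q[:,:2].astype(np.float32)))
for y in np.arange(.07,.2,.03):
    t=q[abs(q[:,1]-y)<.003]
    if len(t)>5:print(round(y,3),np.percentile(t[:,0],[1,99]).round(4),np.median(t[:,2]).round(4))
for nm,y0,y1 in(("orange",-.255,-.165),("teal",-.15,-.05),("red",-.38,-.27)):
    f=lambda A:np.median(A[np.all((A>(.54,y0,.02))&(A<(.68,y1,.12)),-1)],0).round(4)
    print(nm,f(S0),f(S))
```

```text
14.9833 [0.43028942 0.09388879 0.19593455] 0.08696697135936247 [-0.19186675  0.06321595  0.16590952]
((0.4339580833911896, 0.12445822358131409), (0.13121189177036285, 0.0498543418943882), 86.2232894897461)
0.07 [0.4067 0.4548] 0.0429
0.1 [0.4075 0.4567] 0.0428
0.13 [0.417  0.4499] 0.0389
0.16 [0.4189 0.4519] 0.0385
0.19 [0.4216 0.4503] 0.0366
orange [ 0.5978 -0.2346  0.0668] [ 0.598  -0.2345  0.0669]
teal [ 0.5822 -0.1369  0.0874] [ 0.5822 -0.1369  0.0873]
red [ 0.6155 -0.3595  0.064 ] [ 0.6153 -0.3597  0.0643]
```

View pics/w5.png

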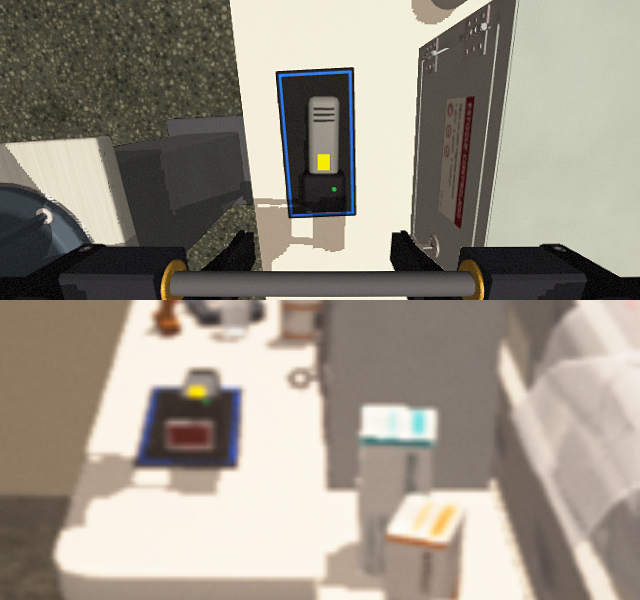

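The scanner lies flat on the pad at about (322,150), button up and inside the blue line. The gripper is clear, and the cartons haven't moved (within 0.3 mm).

```bash
python3 -c "
from rig import robot
print(robot.hand_in())"
```

```text
the job is handed in; nothing more can be done
None
```

I held the scanner on the orange carton's label for about 3 s from about 87 mm, laid it back flat on its pad with the button up, let go, and handed the job in; all three cartons are still standing where they were.

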